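# Hold the microscope's specimen carriage out at the loading mark

### The job

A colleague wants to load a specimen on the stereo microscope. Unlock the specimen carriage by turning the black T-bar lock knob anticlockwise (seen from above) as far as it goes, then pull the carriage out by its upright tab, against its spring, until its pointer stands in the gap of the steel index clip, and hold it still there: finish while still holding the tab, because the carriage springs back if let go. Leave the clip where it is set and do not disturb the other things on the bench.

Things in the scene. Friction and masses are not known exactly. Their poses are not given: they have to be found in the camera images.
- station: Stereo microscope (390 mm tall), fixed. Origin on the bench under the carriage's centre line, 205 mm in -y from the optical axis. Axes: z up; -y = the way the carriage pulls out; +x = index clip's side; -x = lock knob's side. Grey plate 18 mm thick, x -140..80, y -175..95 mm, widening into the foot behind; column and head lie at y above 140 mm.
- stage: The aluminium specimen carriage, tab and pointer included: plate 72 x 320 x 10 mm between two rails. Origin and axes equal the station's when home; it slides 0 to 100 mm along the station's -y. A spring pulls it home: about 3 N at 0, plus 80 N/m (9 N at 75 mm); let go, it returns at once. While the lock knob is locked a bolt blocks it at about 1.5 mm.
- pull_tab (a point): Upright aluminium pull tab on the carriage's outer end, moving with it: 40 mm wide (x), 10 mm thick (y, the pull direction), 45 mm tall. This point lies in it, 60 mm above the bench, 15 mm below the tab's top and 30 mm above the carriage's surface. Axes as the station's. Clear for 60 mm all round down to 20 mm below this point.
- pointer_tip (a point): Tip of the carriage's pointer, a 4 mm wide dark steel needle sticking out sideways (+x) from the carriage, 110 mm behind the pull tab, 34 mm above the bench. Axes as the station's. It moves with the carriage.
- index_gap (a point): The mark: middle of the 14 mm gap (along y) between the two prongs of the small steel index clip on its track beside the carriage, 34 mm above the bench, axes as the station's. The pointer passes 2 mm from the prongs and is at the mark when both points have the same y in the station's frame. Set 35 to 75 mm from the pointer's home in -y, held by 15 N friction.
- lock_knob (a joint): Angle of the black T-bar lock knob about its vertical axis, rad, growing anticlockwise from above: 0 = locked, bar along the station's x; 1.5 = stop, unlocked, bar about along y. Starts between 0 and 0.2. It draws the lock bolt: the carriage is free from about 1 rad. Stiff (0.06 N m), stays where left.
- knob_grip (a point): On the lock knob's axis, 73 mm above the bench, 7 mm below the top of the bar (44 mm long, 12 mm wide, 30 mm tall), which stands on a dark pedestal 50 mm square with its top 25 mm below this point. x axis along the bar, turning with the knob. In the station's frame at x -110 mm, y 0.
- jar: Small clear jar, 40 mm across, 55 mm tall, on the bench beyond the index clip. Bystander: leave alone. Origin: centre of its underside (as it lies).
- dish: Shallow glass dish, 90 mm across, 16 mm high, on the bench beyond the index clip. Bystander: leave alone. Origin: centre of its underside (as it lies).
- vial: Small amber vial, 26 mm across, 50 mm tall, on the bench near the lock knob. Bystander: leave alone. Origin: centre of its underside (as it lies).
- screwdriver: Screwdriver 150 mm long, lying on the bench ahead of the pull-out end of the station. Bystander: leave alone. Origin: centre of its underside (as it lies).
- reagent: Amber bottle, 64 mm across, 120 mm tall, on the right of the bench. Bystander: leave alone. Origin: centre of its underside (as it lies).
- slide_box: White divided slide box, 90 x 130 x 35 mm, on the right of the bench. Bystander: leave alone. Origin: centre of its underside (as it lies).
- spare_ring: Dark steel ring, 60 mm across, 14 mm high, on the bench beside the pull-out end of the station. Bystander: leave alone. Origin: centre of its underside (as it lies).

How it is judged (in metres and radians):
On the way, in this order (a step that is already met when the one before it is completed fails the run):
1. the lock knob is turned to unlocked (beyond 1.2 rad) while the carriage is still home (value of joint lock_knob above 1.2 rad and y of stage in the frame of station above -0.008 m), for 0.2 s.
2. the carriage is pulled out and held with its pointer in the clip's gap (y of pointer_tip in the frame of index_gap between -0.006 and 0.006 m and value of joint lock_knob above 1.2 rad and contact force between the fingers and stage above 1.5 N and linear speed of stage below 0.01 m/s), for 0.5 s.
At the end, for the whole second after the job is handed in: The pointer is within 6 mm of the middle of the clip's gap along the travel, the carriage is still (under 10 mm/s), the fingers bear on the carriage with more than 1.5 N, and the lock knob is unlocked (beyond 1.2 rad), all through the last second (all of step 2); the arm keeps its last pose, push and grip.
It fails at once if the index clip is shifted by more than 4 mm (distance of index_gap from where it was at the start of the episode above 0.004 m).
It fails at once if one of the other things on the bench is knocked away (more than 20 mm) (distance of any of jar, dish, vial, screwdriver, reagent, slide_box, spare_ring from where it was at the start of the episode above 0.02 m).
It also fails if it takes over 48 s, if anything falls off the work surface, if the arm or the gripper's body presses on something with over 40 N, if the wrist force passes 120 N, or if a joint passes its speed limit or range.

### The arm

A 6-joint arm with a two-finger parallel gripper is mounted at the origin on the work surface. World frame = base frame: x ahead of the robot, y to its left, z up, the work surface at z = 0. Lengths are in m, angles in degrees, forces in N, time in s.
With the tool pointing down it reaches from about 0.4 to 0.825 m from the base axis. Payload 7 kg.
Tool frame: the origin (TCP) lies between the finger pads; the fingertips stand 22 mm ahead of it and the grasp point (between the pads) lies 3 mm ahead of it; z points along the fingers, y is the line along which they close (so a half turn about z gives the same grasp; the last joint's range is limited). The gripper opens to 88 mm and grips with 3 to 60 N. Pads are 19 mm wide; open, the fingers measure 130 mm over their backs; the gripper's body (78 mm by 193 mm) begins 47 mm behind the grasp point.
Start: joints at [-55.514, 20.546, 0.682, 0, -70.136, -16.507], TCP at [0.208, -0.642, 0.249] pointing down, gripper open.
Joint ranges: [-176.03, 176.03], [-82.01, 121.73], [-58.28, 71.71], [-173.87, 95.51], [-174.79, -0.11], [-173.66, 173.66]. Speed limits (degrees/s): [136.94, 136.94, 172.46, 180, 180, 180].

### API

Orientations are given as [roll, pitch, yaw] about the fixed x, y, z axes, in that order (R = Rz(yaw) Ry(pitch) Rx(roll)).
In Python, from plant import r, vision gives the robot as it stands.
- The arm moves only by the shell command python3 -m pendant 'ROWS' [FORCE]. ROWS is JSON, a list that holds one entry, the list of rows, each a list of 7 numbers: the shift along the tool's x, y, z scaled (see below), then the turn, a rotation vector about the tool's x, y, z scaled (see below), then the opening, from -1 (shut) to 1 (fully open). In form: [[[x, y, z, wx, wy, wz, fingers], ...]]. A call has exactly 8 rows; each row shifts and turns the commanded pose from where the row before left it, along the tool's axes as they then stand; what a row does not reach is not made up. The controller multiplies each number of a shift by 20 mm and each number of a turn by 4 degrees. A row lasts 1/10 s, in which the tool goes at most 50 mm and 8.59 degrees, less where a joint would pass 70% of its speed; a pose out of reach is approached as far as the arm can. A call with a number of a shift or a turn outside -1 to 1 is refused whole. A call with a gripper value outside its range is refused whole. The fingers move at their own pace and stop on an object; FORCE is the grip in N (left out, the last holds). Time passes only in rows, so rows that do not move let the fingers close, or fill a call up. It gives the time, the measured TCP pose, the force, the opening and the grip force at its end, in the units of the state.
- r.get_state(): the state, without advancing time (a new reading comes with each control period).
- vision.capture(name): name is "scene" or "top"; returns a dict with "frame" (400x640x3 uint8, blue, green, red), "depth" (400x640 float32, m along the optical axis (not along the pixel's ray), 0 where there is no reading), "camera_matrix" (3x3 intrinsics, pixels), "k1" (the pictures are not rectified: a ray, as slopes to the right and down, at radius r is drawn at 1 + k1 r^2 times it, then the intrinsics apply), "extrinsics" (4x4, takes a point from world to camera coordinates). Camera axes: x right, y up, looking along -z (the intrinsics and any distortion apply to the point x, -y, -z); pixel columns grow to the right and rows downward; lengths in m; the calibration is good to about 2 mm. A picture is of the moment at which its call begins.
- r.close_job(): hands the job in; it is judged then, once.
The state is a dict: "time_s": time; "joints": joint angles; "qd": joint speeds; "joint_torque": joint torques, N m; "tcp_pos": TCP position; "eef_rot": TCP orientation; "contact_force": force on the tool from outside, world axes, zero at the start; "moment": the same for the moment, N m; "gripper_width": finger opening in m; "gripper_force": force on a finger pad.
Only numpy, scipy, OpenCV 4.12 (cv2) and the standard library are available. Lean on these libraries where they do the work, as an engineer would, in place of code of your own. Each camera call takes 0.05 s, during which the arm holds its last target. There are 200 camera calls.

## Working session

There is one attempt and no reset: what is moved stays moved. The work goes in short steps, Python scripts to look and compute and a shell command to move; the robot and the scene stay as the last step left them, time stands still between calls to the robot, and variables do not carry over. Pictures are saved under pics/ and viewed, at most 10 in all, crops included, and the job is handed in when it is done.

```bash
mkdir -p pics; ls; cat > h.py <<'E'
import numpy as np, cv2, pickle
from scipy.spatial.transform import Rotation as R
def load(n): return pickle.load(open(n+'.pkl','rb'))
def world(c,u,v,z=None):
    K=c['camera_matrix'];d=np.array([(u-K[0,2])/K[0,0],(v-K[1,2])/K[1,1]])
    s=d.copy()
    for _ in range(20): s=d/(1+c['k1']*(s@s))
    T=np.linalg.inv(c['extrinsics']);ray=T[:3,:3]@np.array([s[0],-s[1],-1]);o=T[:3,3]
    if z is None: return o+ray*c['depth'][int(round(v)),int(round(u))]
    return o+ray*(z-o[2])/ray[2]
def pix(c,p):
    q=c['extrinsics'][:3,:3]@p+c['extrinsics'][:3,3];s=np.array([q[0],-q[1]])/-q[2]
    s=s*(1+c['k1']*(s@s));K=c['camera_matrix'];return s*[K[0,0],K[1,1]]+[K[0,2],K[1,2]]
E
python3 - <<'E'
from plant import r,vision
import pickle,cv2
for n in('scene','top'):
    c=vision.capture(n);pickle.dump(c,open(n+'.pkl','wb'));cv2.imwrite(f'pics/{n}1.png',c['frame'])
print(r.get_state())
E
```

```text
pics
{'time_s': 0.1, 'joints': array([-5.55166867e+01,  2.05861197e+01,  6.41245968e-01, -1.69294939e-02,
       -7.01372717e+01, -1.65067622e+01]), 'qd': array([ 0.02103226, -0.04301371,  0.22358816,  0.0416793 ,  0.03857691,
       -0.04353735]), 'joint_torque': array([-1.64282890e-03, -5.84161806e+01,  2.93747663e+01,  7.01548085e+00,
        1.00836914e-02, -4.22892663e-05]), 'tcp_pos': array([ 0.20817632, -0.6416825 ,  0.24774947]), 'eef_rot': array([ 1.79916718e+02, -8.08185673e-03, -1.62029207e+02]), 'contact_force': array([-0.14279134, -1.161319  , -0.03077131]), 'moment': array([ 0.00724802, -0.00120976, -0.00580446]), 'gripper_force': 0.0, 'gripper_width': 0.08726358932083242}
```

View pics/top1.png

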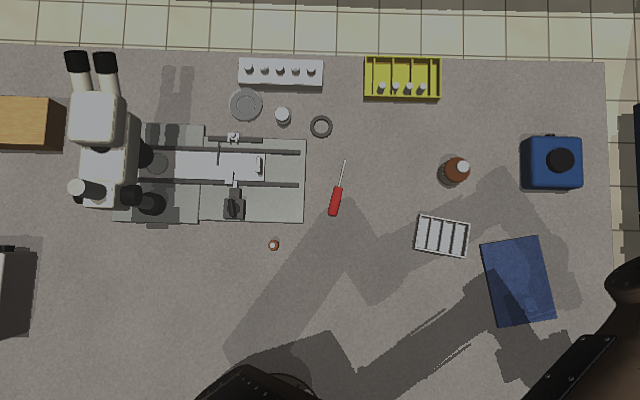

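View pics/scene1.png

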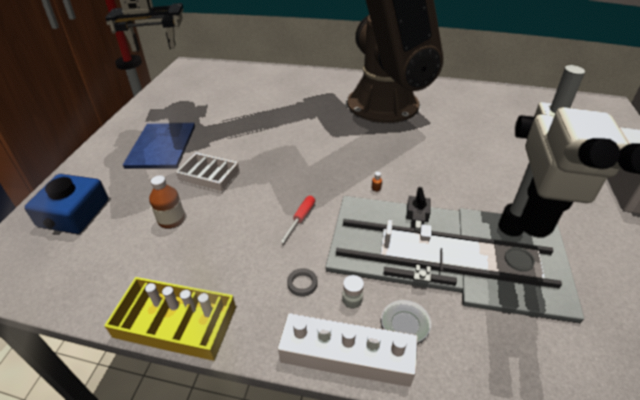

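The top view shows the station with its pull-out end to the right: tab near (260,164), knob near (233,207), clip near (233,137). I'll enlarge both views.

```bash
python3 - <<'E'
import cv2
from h import *
a=load('top')['frame'][120:230,195:315];cv2.imwrite('pics/t2.png',cv2.resize(a,None,fx=5,fy=5,interpolation=cv2.INTER_CUBIC))
a=load('scene')['frame'][180:300,320:480];cv2.imwrite('pics/s2.png',cv2.resize(a,None,fx=5,fy=5,interpolation=cv2.INTER_CUBIC))
E
```

```text
(no output)
```

View pics/t2.png

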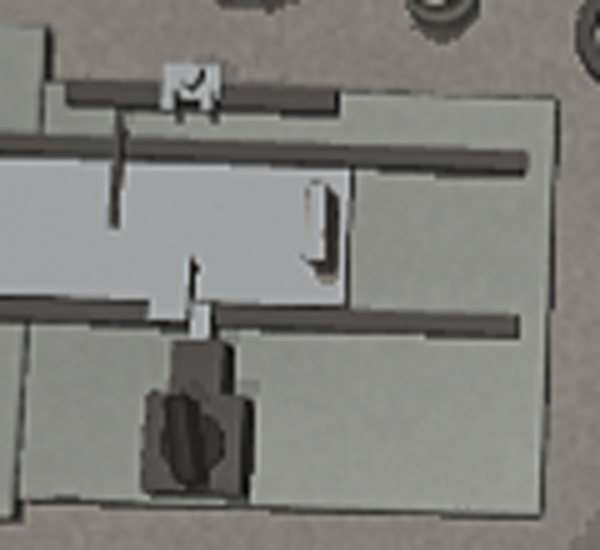

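View pics/s2.png

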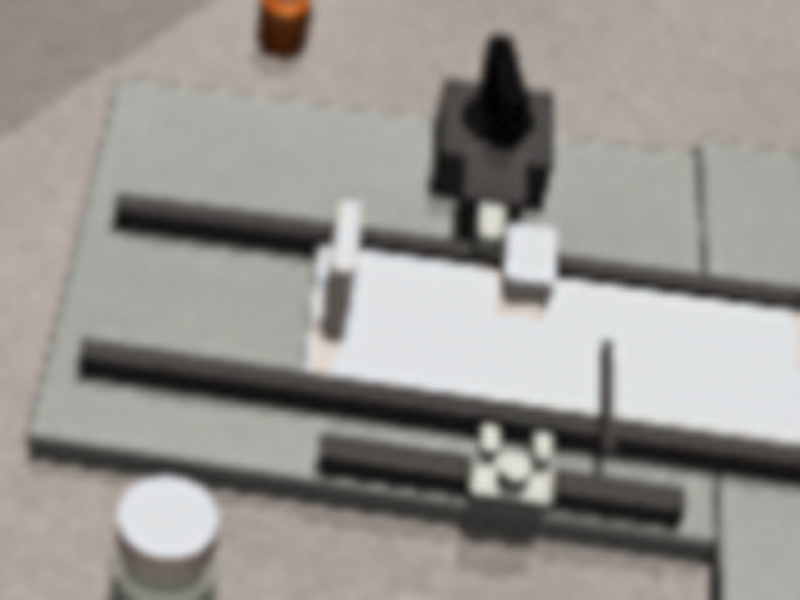

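Top crop: front plate corners at about (557,98) and (543,515), pointer tip at (120,112), prongs at (180,103) and (213,103), knob bar from (175,397) to (205,485), tab top around (318,182) to (318,262). The scene crop confirms the layout. Next I compute the station pose.

```bash
python3 - <<'E'
from h import *
c=load('top');s=load('scene')
W=lambda u,v,z:world(c,195+u/5-.4,120+v/5-.4,z)
S=lambda u,v,z:world(s,320+u/5-.4,180+v/5-.4,z)
P={'c+':((557,98),.018,(80,-175)),'c-':((543,515),.018,(-140,-175)),'tipT':((121,113),.034,None),'gapT':((196,102),.034,None),'pr1':((180,102),.034,None),'pr2':((213,102),.034,None),
'k1':((175,397),.08,None),'k2':((207,487),.08,None),'tab1':((317,181),.075,None),'tab2':((317,265),.075,None),'plateend1':((351,168),.03,None),'plateend2':((347,305),.03,None)}
Q={k:W(*p,z) for k,(p,z,_) in P.items()}
Q['Stab1']=S(349,203,.075);Q['Sk']=S(500,38,.08);Q['Sgap']=S(516,432,.034);Q['Sc+']=S(32,437,.018);Q['Sc-']=S(118,82,.018)
ex=Q['c+']-Q['c-'];print('len',np.hypot(*ex[:2]));a=np.arctan2(ex[1],ex[0])
pe=Q['plateend1']-Q['plateend2'];print('yaw edge/plateend',np.degrees(a),np.degrees(np.arctan2(pe[1],pe[0])))
def frame(a):
  x=np.array([np.cos(a),np.sin(a)]);return np.c_[x,[-x[1],x[0]]]
M=frame(a);mid=(Q['c+']+Q['c-'])[:2]/2;o=mid-M@[-.03,-.175];print('origin',o)
for k,q in Q.items(): print(k,q.round(4),'st',(M.T@(q[:2]-o)).round(4))
for z in(.018,.034,.075): pass
# rails direction
r1,r2=W(525,162,.036),W(5,147-3,.036);d=(r2-r1)[:2];print('rail y dir ->yaw',np.degrees(np.arctan2(d[1],d[0]))-90)
# depth points
D=c['depth']
for n,p in(('tab',(318,220)),('knob',(190,440)),('carr',(250,240)),('plate',(450,400))):print(n,world(c,195+p[0]/5-.4,120+p[1]/5-.4))
E
```

```text
len 0.2187762355291463
yaw edge/plateend -0.008153290326623283 0.8405300066712
origin [0.62801919 0.12382414]
c+ [ 0.7074 -0.0512  0.018 ] st [ 0.0794 -0.175 ]
c- [ 0.4886 -0.0512  0.018 ] st [-0.1394 -0.175 ]
tipT [0.6889 0.1726 0.034 ] st [0.0609 0.0488]
gapT [0.6959 0.1344 0.034 ] st [0.0679 0.0106]
pr1 [0.6956 0.1426 0.034 ] st [0.0676 0.0188]
pr2 [0.6962 0.1257 0.034 ] st [0.0681 0.0019]
k1 [0.5385 0.1276 0.08  ] st [-0.0895  0.0037]
k2 [0.4951 0.1098 0.08  ] st [-0.1329 -0.0141]
tab1 [0.6486 0.0641 0.075 ] st [ 0.0205 -0.0597]
tab2 [0.6064 0.0622 0.075 ] st [-0.0216 -0.0616]
plateend1 [0.6645 0.0536 0.03  ] st [ 0.0364 -0.0702]
plateend2 [0.5929 0.0526 0.03  ] st [-0.0351 -0.0713]
Stab1 [0.6147 0.0601 0.075 ] st [-0.0133 -0.0637]
Sk [0.5045 0.1168 0.08  ] st [-0.1235 -0.007 ]
Sgap [0.6866 0.1351 0.034 ] st [0.0586 0.0113]
Sc+ [ 0.7123 -0.0515  0.018 ] st [ 0.0843 -0.1753]
Sc- [ 0.4957 -0.0525  0.018 ] st [-0.1323 -0.1763]
rail y dir ->yaw -0.2806564377206513
tab [0.62825415 0.06213809 0.07911052]
knob [0.51783586 0.11945093 0.07871069]
carr [0.62537891 0.1040226  0.02905541]
plate [ 0.54622224 -0.0014304   0.02148629]
```

Measured: knob axis at world (0.517, 0.119) with the bar at about 7°. The tab is at (0.628, 0.063), and the tip-to-gap distance is about 38 mm. The given sizes check out (plate edge 219 of 220 mm, knob at station x -111 mm, tip 110 mm behind the tab). I'll start moving and square the tool to yaw 180.

```bash
python3 -m pendant '[[[-0.8,1,0,0,0,0.56,0.2],[-0.8,1,0,0,0,0.56,0.2],[-0.8,1,0,0,0,0.56,0.2],[-0.8,1,0,0,0,0.56,0.2],[-0.8,1,0,0,0,0.56,0.2],[-0.8,1,0,0,0,0.56,0.2],[-0.8,1,0,0,0,0.56,0.2],[-0.8,1,0,0,0,0.56,0.2]]]' 40
```

```text
time_s: 0.9
tcp_pos: [0.306, -0.4616, 0.2483]
eef_rot: [180.0, -0.0, 180.0]
contact_force: [0.8, -0.5, -0.5]
gripper_width: 0.0526
gripper_force: 0.0
```

```bash
python3 -m pendant '[[[-0.6,1,0,0,0,0,0.2],[-0.6,1,0,0,0,0,0.2],[-0.6,1,0,0,0,0,0.2],[-0.6,1,0,0,0,0,0.2],[-0.6,1,0,0,0,0,0.2],[-0.6,1,0,0,0,0,0.2],[-0.6,1,0,0,0,0,0.2],[-0.6,1,0,0,0,0,0.2]]]'
python3 -m pendant '[[[-0.6,1,0,0,0,0,0.2],[-0.6,1,0,0,0,0,0.2],[-0.6,1,0,0,0,0,0.2],[-0.6,1,0,0,0,0,0.2],[-0.6,1,0,0,0,0,0.2],[-0.6,1,0,0,0,0,0.2],[-0.6,1,0,0,0,0,0.2],[-0.6,1,0,0,0,0,0.2]]]'
python3 -m pendant '[[[0,1,0,0,0,-0.22,0],[0,1,0,0,0,-0.22,0],[0,1,0,0,0,-0.22,0],[0,1,0,0,0,-0.22,0],[0,1,0,0,0,-0.22,0],[0,1,0,0,0,-0.22,0],[0,1,0,0,0,-0.22,0],[0,1,0,0,0,-0.22,0]]]'
```

```text
time_s: 1.7
tcp_pos: [0.4018, -0.3016, 0.2483]
eef_rot: [180.0, -0.0, -179.9]
contact_force: [0.7, -0.6, -1.1]
gripper_width: 0.0526
gripper_force: 0.0
time_s: 2.5
tcp_pos: [0.4976, -0.1416, 0.2483]
eef_rot: [180.0, -0.0, -179.9]
contact_force: [0.8, -0.9, 0.7]
gripper_width: 0.0527
gripper_force: 0.0
time_s: 3.3
tcp_pos: [0.4883, 0.0179, 0.2483]
eef_rot: [180.0, -0.0, -172.9]
contact_force: [0.4, -0.2, 0.9]
gripper_width: 0.0441
gripper_force: 0.0
```

```bash
python3 -m pendant '[[[-0.26,0.6,0.5,0,0,0,0],[-0.26,0.6,0.5,0,0,0,0],[-0.26,0.6,0.5,0,0,0,0],[-0.26,0.6,0.5,0,0,0,0],[-0.26,0.6,0.5,0,0,0,0],[-0.26,0.6,0.5,0,0,0,0],[-0.26,0.6,0.5,0,0,0,0],[-0.26,0.6,0.5,0,0,0,0]]]'
python3 - <<'E'
from plant import r,vision
from h import *
c=vision.capture('scene');a=c['frame'][130:280,320:520];cv2.imwrite('pics/s3.png',cv2.resize(a,None,fx=4,fy=4,interpolation=cv2.INTER_CUBIC))
E
```

```text
time_s: 4.1
tcp_pos: [0.5184, 0.1186, 0.1676]
eef_rot: [-180.0, -0.0, -172.9]
contact_force: [0.3, 0.7, 0.1]
gripper_width: 0.0439
gripper_force: 0.0
```

View pics/s3.png

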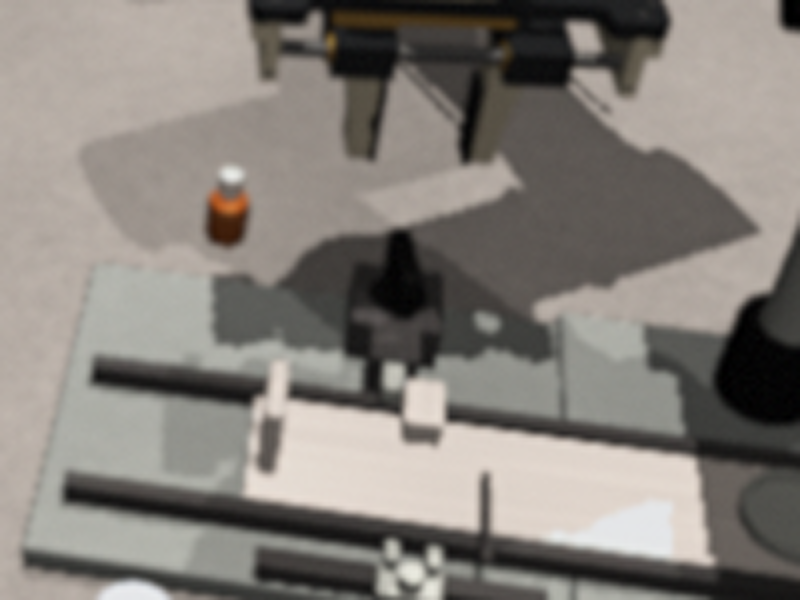

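The open fingers (crop columns 360 and 485) straddle the knob bar (column 400), with the view's vertical lean accounting for the offset. I'll descend and close.

```bash
python3 -m pendant '[[[0,0,0.56,0,0,0,0],[0,0,0.56,0,0,0,0],[0,0,0.56,0,0,0,0],[0,0,0.56,0,0,0,0],[0,0,0.56,0,0,0,0],[0,0,0.56,0,0,0,0],[0,0,0.56,0,0,0,0],[0,0,0.56,0,0,0,0]]]'
python3 -m pendant '[[[0,0,0,0,0,0,-1],[0,0,0,0,0,0,-1],[0,0,0,0,0,0,-1],[0,0,0,0,0,0,-1],[0,0,0,0,0,0,-1],[0,0,0,0,0,0,-1],[0,0,0,0,0,0,-1],[0,0,0,0,0,0,-1]]]' 30
python3 -c "
from plant import r
s=r.get_state();print(s['moment'],s['joints'])"
```

```text
time_s: 4.95
tcp_pos: [0.5181, 0.1175, 0.0781]
eef_rot: [180.0, 0.0, -172.9]
contact_force: [-0.7, -1.1, 0.5]
gripper_width: 0.0438
gripper_force: 0.0
time_s: 5.75
tcp_pos: [0.5185, 0.1226, 0.0795]
eef_rot: [179.6, 0.2, -172.9]
contact_force: [-10.2, 26.3, -1.7]
gripper_width: 0.0123
gripper_force: 30.0
[9.56226947 3.83140462 0.144005  ] [  34.22366199   17.20137116  -29.44071854   -0.36489701  -42.98367707
 -116.84326049]
```

Gripped the bar (12.3 mm), but the knob sits about 5 mm further in +y. I'll re-centre the command, then turn.

```bash
python3 -m pendant '[[[0,0.25,0,0,0,0,-1],[0,0,0,0,0,-0.9,-1],[0,0,0,0,0,-1,-1],[0,0,0,0,0,-1,-1],[0,0,0,0,0,-1,-1],[0,0,0,0,0,-1,-1],[0,0,0,0,0,-1,-1],[0,0,0,0,0,-1,-1]]]'
```

```text
time_s: 6.55
tcp_pos: [0.5185, 0.1225, 0.0795]
eef_rot: [-180.0, 0.1, -145.1]
contact_force: [3.5, -2.5, -3.4]
gripper_width: 0.0121
gripper_force: 30.0
```

```bash
python3 -m pendant '[[[0,0,0,0,0,-1,-1],[0,0,0,0,0,-1,-1],[0,0,0,0,0,-1,-1],[0,0,0,0,0,-1,-1],[0,0,0,0,0,-1,-1],[0,0,0,0,0,-1,-1],[0,0,0,0,0,-1,-1],[0,0,0,0,0,-1,-1]]]'
python3 -m pendant '[[[0,0,0,0,0,-1,-1],[0,0,0,0,0,-1,-1],[0,0,0,0,0,-1,-1],[0,0,0,0,0,-1,-1],[0,0,0,0,0,-0.7,-1],[0,0,0,0,0,0,-1],[0,0,0,0,0,0,-1],[0,0,0,0,0,0,-1]]]'
python3 -c "
from plant import r
s=r.get_state();print(s['moment'],s['joints'])"
```

```text
time_s: 7.35
tcp_pos: [0.5191, 0.1221, 0.0795]
eef_rot: [-179.9, 0.1, -113.1]
contact_force: [8.9, -4.7, -6.4]
gripper_width: 0.0116
gripper_force: 30.0
time_s: 8.15
tcp_pos: [0.5196, 0.122, 0.0796]
eef_rot: [-179.8, 0.0, -94.5]
contact_force: [10.8, -7.0, -8.2]
gripper_width: 0.0115
gripper_force: 30.0
[-2.56738787 -3.86610221  0.00415247] [ 34.3596384   17.30951077 -29.49154387   0.17685934 -43.04088205
 -38.96504992]
```

```bash
python3 -m pendant '[[[0,0,0,0,0,-0.5,-1],[0,0,0,0,0,0,0],[0,0,0,0,0,0,0],[0,0,0,0,0,0,0],[0,0,0,0,0,0,0],[0,0,-0.8,0,0,0,0],[0,0,-1,0,0,0,0],[0,0,-1,0,0,0,0]]]'
python3 -m pendant '[[[0,0,-1,0,0,0,0],[0,0,-1,0,0,1,0],[0,0,0,0,0,1,0],[0,0,0,0,0,1,0],[0,0,0,0,0,1,0],[0,0,0,0,0,1,0],[0,0,0,0,0,1,0],[0,0,0,0,0,1,0]]]'
python3 -m pendant '[[[0,0,0,0,0,1,0],[0,0,0,0,0,1,0],[0,0,0,0,0,1,0],[0,0,0,0,0,1,0],[0,0,0,0,0,1,0],[0,0,0,0,0,1,0],[0,0,0,0,0,1,0],[0,0,0,0,0,1,0]]]'
python3 - <<'E'
from plant import r,vision
from h import *
import pickle
c=vision.capture('top');pickle.dump(c,open('top4.pkl','wb'));a=c['frame'][120:230,195:315];cv2.imwrite('pics/t4.png',cv2.resize(a,None,fx=5,fy=5,interpolation=cv2.INTER_CUBIC))
E
```

```text
time_s: 8.95
tcp_pos: [0.5172, 0.1225, 0.1355]
eef_rot: [180.0, -0.0, -92.5]
contact_force: [0.7, 1.1, -0.1]
gripper_width: 0.0436
gripper_force: 0.0
time_s: 9.75
tcp_pos: [0.5173, 0.1226, 0.175]
eef_rot: [180.0, 0.0, -120.7]
contact_force: [-0.1, -0.3, 0.4]
gripper_width: 0.0435
gripper_force: 0.0
time_s: 10.55
tcp_pos: [0.5173, 0.1226, 0.175]
eef_rot: [180.0, -0.0, -152.7]
contact_force: [-0.8, 0.1, -0.5]
gripper_width: 0.0438
gripper_force: 0.0
```

View pics/t4.png

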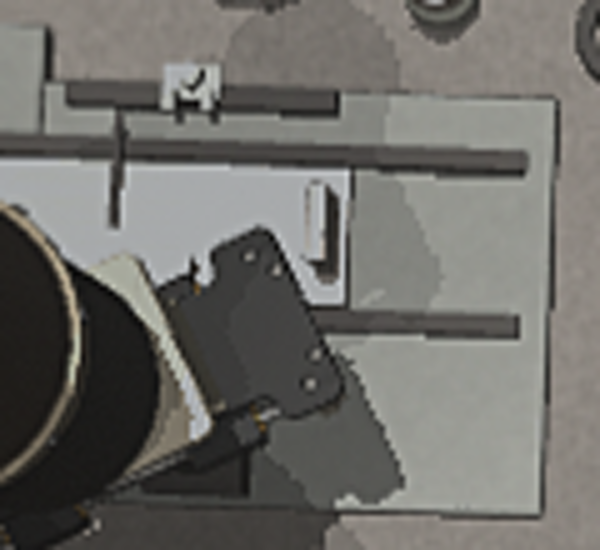

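Clip, pointer at (120,112) and tab at (318,220) are unchanged. The knob is hidden by the gripper. I'll square the tool and go over the tab.

```bash
python3 -m pendant '[[[0,0,0,0,0,0.97,0],[0,0,0,0,0,0.97,0],[0,0,0,0,0,0.97,0],[0,0,0,0,0,0.97,0],[0,0,0,0,0,0.97,0],[0,0,0,0,0,0.97,0],[0,0,0,0,0,0.97,0],[0,0,0,0,0,0,0]]]'
python3 -m pendant '[[[-0.69,-0.36,0,0,0,0,0],[-0.69,-0.36,0,0,0,0,0],[-0.69,-0.36,0,0,0,0,0],[-0.69,-0.36,0,0,0,0,0],[-0.69,-0.36,0,0,0,0,0],[-0.69,-0.36,0,0,0,0,0],[-0.69,-0.36,0,0,0,0,0],[-0.69,-0.36,0,0,0,0,0]]]'
python3 - <<'E'
from plant import r,vision
from h import *
c=vision.capture('scene');a=c['frame'][130:280,320:520];cv2.imwrite('pics/s5.png',cv2.resize(a,None,fx=4,fy=4,interpolation=cv2.INTER_CUBIC))
E
```

```text
time_s: 11.4
tcp_pos: [0.5173, 0.1226, 0.175]
eef_rot: [180.0, -0.0, -179.6]
contact_force: [0.8, 0.7, 0.1]
gripper_width: 0.0438
gripper_force: 0.0
time_s: 12.2
tcp_pos: [0.6294, 0.0648, 0.1748]
eef_rot: [-180.0, -0.0, -179.7]
contact_force: [0.8, 0.5, -0.3]
gripper_width: 0.0437
gripper_force: 0.0
```

View pics/s5.png

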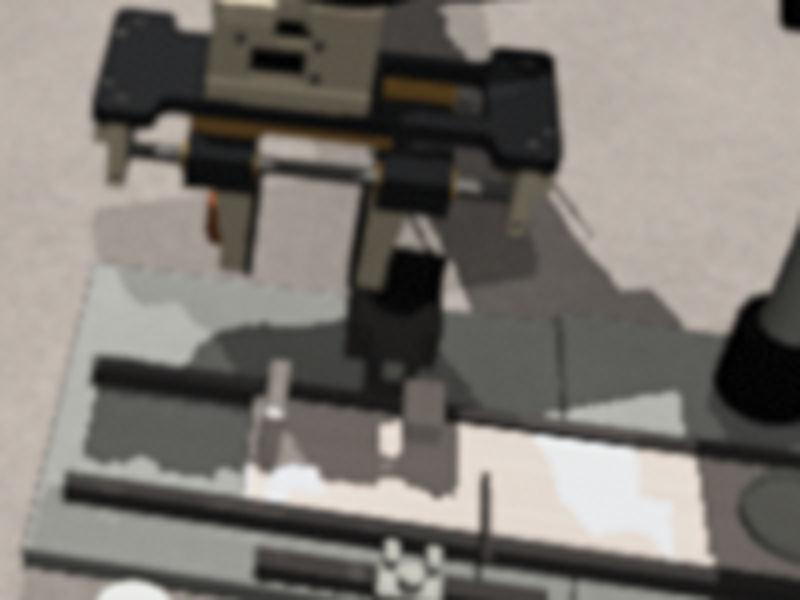

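The knob bar is now broadside (crop 390–442, row 275), so it is turned to the stop. The fingers straddle the tab. I'll descend and grip.

```bash
python3 -m pendant '[[[0,0,0.68,0,0,0,0],[0,0,0.68,0,0,0,0],[0,0,0.68,0,0,0,0],[0,0,0.68,0,0,0,0],[0,0,0.68,0,0,0,0],[0,0,0.68,0,0,0,0],[0,0,0.68,0,0,0,0],[0,0,0.68,0,0,0,0]]]'
python3 -m pendant '[[[0,0,0,0,0,0,-1],[0,0,0,0,0,0,-1],[0,0,0,0,0,0,-1],[0,0,0,0,0,0,-1],[0,0,0,0,0,0,-1],[0,0,0,0,0,0,-1],[0,0,0,0,0,0,-1],[0,0,0,0,0,0,-1]]]' 50
```

```text
time_s: 13.05
tcp_pos: [0.6282, 0.0656, 0.065]
eef_rot: [-180.0, -0.0, -179.7]
contact_force: [0.2, 0.0, 0.5]
gripper_width: 0.0439
gripper_force: 0.0
time_s: 13.85
tcp_pos: [0.6287, 0.0633, 0.0669]
eef_rot: [-179.9, 0.0, -179.7]
contact_force: [3.9, -12.6, -0.0]
gripper_width: 0.0102
gripper_force: 50.0
```

```bash
python3 -m pendant '[[[0,-0.25,0,0,0,0,-1],[0,-0.25,0,0,0,0,-1],[0,-0.25,0,0,0,0,-1],[0,-0.25,0,0,0,0,-1],[0,-0.25,0,0,0,0,-1],[0,-0.25,0,0,0,0,-1],[0,-0.25,0,0,0,0,-1],[0,-0.2,0,0,0,0,-1]]]'
python3 - <<'E'
from plant import r,vision
from h import *
import pickle
c=vision.capture('scene');pickle.dump(c,open('sc6.pkl','wb'));a=c['frame'][225:295,370:450];cv2.imwrite('pics/s6.png',cv2.resize(a,None,fx=8,fy=8,interpolation=cv2.INTER_CUBIC))
c=vision.capture('top');pickle.dump(c,open('top6.pkl','wb'));a=c['frame'][125:185,205:285];cv2.imwrite('pics/t6.png',cv2.resize(a,None,fx=8,fy=8,interpolation=cv2.INTER_CUBIC))
print(r.get_state()['tcp_pos'])
E
```

```text
time_s: 14.65
tcp_pos: [0.6286, 0.0271, 0.0669]
eef_rot: [179.9, 0.1, -179.6]
contact_force: [-4.1, 6.0, 7.3]
gripper_width: 0.0092
gripper_force: 50.0
[0.62855423 0.02687126 0.06689227]
```

View pics/s6.png

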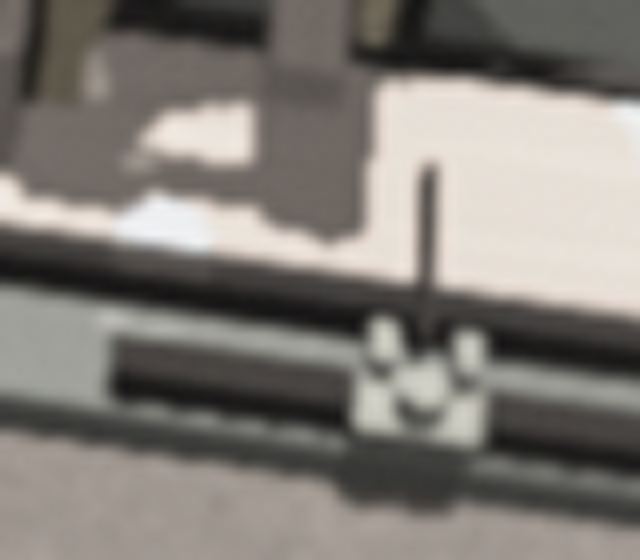

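View pics/t6.png

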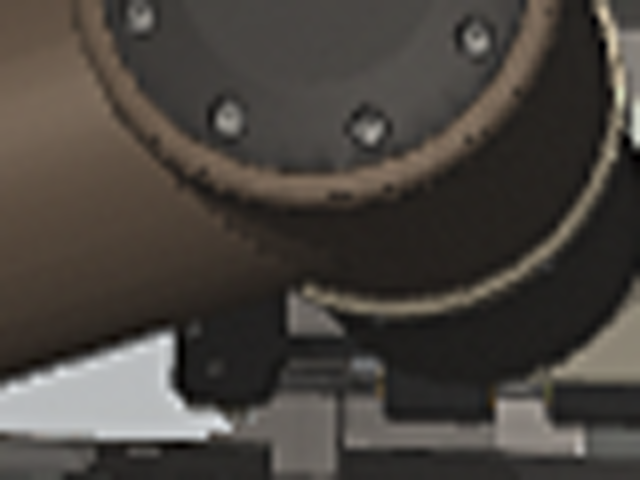

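The scene crop shows the needle (column 427 at row 335) midway between the prongs (columns 385 and 468, middle 426), so it is within about 1 mm. In the top view the arm hides the clip. I'll hold still, check and hand in.

```bash
python3 -m pendant '[[[0,0,0,0,0,0,-1],[0,0,0,0,0,0,-1],[0,0,0,0,0,0,-1],[0,0,0,0,0,0,-1],[0,0,0,0,0,0,-1],[0,0,0,0,0,0,-1],[0,0,0,0,0,0,-1],[0,0,0,0,0,0,-1]]]'
python3 -m pendant '[[[0,0,0,0,0,0,-1],[0,0,0,0,0,0,-1],[0,0,0,0,0,0,-1],[0,0,0,0,0,0,-1],[0,0,0,0,0,0,-1],[0,0,0,0,0,0,-1],[0,0,0,0,0,0,-1],[0,0,0,0,0,0,-1]]]'
python3 -c "
from plant import r
s=r.get_state();print(s['tcp_pos'],s['gripper_force'])
if abs(s['tcp_pos'][1]-.0269)<.002: print(r.close_job())"
```

```text
time_s: 15.55
tcp_pos: [0.6286, 0.0273, 0.0669]
eef_rot: [179.9, 0.0, -179.6]
contact_force: [-2.7, 5.6, 5.7]
gripper_width: 0.0099
gripper_force: 50.0
time_s: 16.35
tcp_pos: [0.6286, 0.0273, 0.0669]
eef_rot: [179.9, 0.0, -179.6]
contact_force: [-2.2, 4.6, 7.4]
gripper_width: 0.0098
gripper_force: 50.0
[0.62857286 0.02727771 0.06689303] 49.95594620704651
the job is handed in; nothing more can be done
None
```

I handed the job in at about 16 s: the lock knob was turned to about 1.5 rad, and the carriage was pulled out and held still by its tab. In the last picture the pointer was within about 1 mm of the middle of the clip's gap; no verdict came back.

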